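Snap the long lamp into the test holder

TASK

Take the long double-ended lamp from the bench, lay it lengthwise over the two spring clips of the test holder and push it down until both ends have snapped fully home on the holder's posts, centred between the clips; then let go. Leave the short lamp and the standing lamp where they are.

Things in the scene. Friction and masses are not known exactly. Their poses are not given: they have to be found in the camera images.
- long_lamp: The lamp to fit, 166 mm long over its end pins, about 90 g: clear glass tube of 20 mm diameter (94 mm of it free) between two white ceramic end blocks, each 30 long, 24 wide, 26 mm high, centred 62 mm either side of the middle. Lies flat on the blocks. Origin: middle of the tube, on its axis, 13 mm above the blocks' underside; x along the tube, z up. Ends alike. Grasp across the tube's middle.
- short_lamp: A shorter lamp of the same make, 116 mm long (same end blocks, centred 37 mm either side of the middle). Not to be used. Lies flat on the bench; origin and axes as for the long lamp. The two may change places.
- capsule_lamp: A single-ended lamp standing upright beyond the others: round white ceramic base 40 mm across, 22 mm high, glass capsule of 22 mm diameter up to 73 mm. Not to be used. Origin: centre of its underside.
- holder: Test holder, fixed: aluminium base 190 x 90 x 10 mm, two white posts (24 x 22 mm, tops at 30 mm height) 62 mm either side of its middle along x. At each post a clip of two sprung steel leaves, 18 mm wide along x: flared mouth 45 mm wide at 86 mm height, narrowing to 18 mm at the detent rolls, 61 mm high. Between the clips fingers have free room down to the base. Origin: centre of underside, z up.
- holder_seat (a point): Where the seated long lamp's origin lies: midway between the clips, 13 mm above the post tops, 43 mm above the bench; axes as the holder's, the lamp's x along this x, either way round. A lamp merely laid in rests on the flares, its underside about 68 mm above the bench; about 10 to 16 N straight down at its middle push both ends past the detent, and the rolls snap over the blocks' tops.

How it is judged:
At the end, for the whole second after the job is handed in: The long lamp sits fully down on both posts (its middle within 5 mm of the seated height), lengthwise centred within 12 mm and sideways within 6 mm, in line with the holder, level too, within 7 degrees, at rest and released (z of long_lamp in the frame of holder_seat between -0.005 and 0.005 m and x of long_lamp in the frame of holder_seat between -0.012 and 0.012 m and y of long_lamp in the frame of holder_seat between -0.006 and 0.006 m and angle between the x axis of long_lamp and the x axis of holder_seat, either way round below 0.12 rad and linear speed of long_lamp below 0.02 m/s); the robot touches nothing.
It fails at once if the short lamp was shifted more than 30 mm (distance of short_lamp from where it was at the start of the episode above 0.03 m).
It fails at once if the standing lamp was shifted more than 30 mm or tipped over (distance of capsule_lamp from where it was at the start of the episode above 0.03 m or angle between capsule_lamp's own z axis and vertical above 0.5 rad).
It also fails if it takes over 40 s, if anything falls off the work surface, if the arm or the gripper's body presses on something with over 40 N, if the wrist force passes 120 N, or if a joint passes its speed limit or range.

ROBOT

A 7-joint arm with a two-finger parallel gripper is mounted at the origin on the work surface. World frame = base frame: x ahead of the robot, y to its left, z up, the work surface at z = 0. Lengths are in m, angles in rad, forces in N, time in s.
With the tool pointing down it reaches from about 0.425 to 0.925 m from the base axis. Payload 6.8 kg.
Tool frame: the origin (TCP) lies at the very end of the fingers, on their centre line; the grasp point (between the pads) lies 19 mm behind it (tcp_to_grasp is the distance from the TCP to the grasp point, in m); z points along the fingers, y is the direction in which the jaws open and shut (so a half turn about z gives the same grasp; the last joint's range is limited). The gripper opens to 85 mm and grips with 20 to 120 N. Pads are 22 mm wide; open, the fingers measure 114 mm over their backs; the gripper's body (76 mm by 85 mm) begins 54 mm behind the grasp point. The pads swing forward as they close: fully open they stand 13 mm farther back than shut.
Start: joints at [-1.363, 0.477, 0.022, 1.555, -0.011, 1.109, -0.083], TCP at [0.21, 0.642, 0.231] pointing down, gripper open.
Joint ranges: [-2.96, 2.96], [-0.34, 2.1], [-1.41, 1.46], [0.24, 2.44], [-1.37, 4.51], [0.17, 1.92], [-2.96, 2.96]. Speed limits (rad/s): [2.39, 2.39, 3.14, 3.14, 3.14, 3.14, 3.14].

INTERFACE

Orientations are given as [roll, pitch, yaw] about the fixed x, y, z axes, in that order (R = Rz(yaw) Ry(pitch) Rx(roll)).
In Python, from bench import * gives the robot as it stands. Calls block until the motion is done:
- reach(position, orientation): joint-space move of the TCP to a pose.
- line_to(position, max_speed=0.15, frame=None, until_force=None): straight line of the TCP; frame=None keeps the orientation; max_speed is the mean speed in m/s. With until_force (N) it stops when the force on the tool has changed by that much, and returns True; else False.
- move_j(angles): joint-space move.
- gripper_to(opening, grip_force=None): opening from 0.0 (shut) to 1.0 (fully open); grip_force is the grip in N (None keeps the last); returns when the fingers have stopped.
- wait(seconds).
- solve_ik(position, orientation): joint angles nearest the present ones, or None.
- grab_frame(name): name is "scene" or "side" or "wrist"; returns (picture, depth): 480x640x3 uint8, red, green, blue; 480x640 float32, m along the optical axis (not along the pixel's ray), 0 where there is no reading.
- camera_params(name): a dict with "intrinsics" (3x3 intrinsics, pixels), "eye" and "orientation" of the camera in the world; the wrist camera has in their place "tool_from_camera" (4x4, takes a point from camera to tool coordinates, whose origin is the TCP and whose axes are the flange's). Camera axes: x right, y down, z forward; pixel columns grow to the right and rows downward; lengths in m; the calibration is good to about 2 mm. A picture is of the moment at which its call begins: read the wrist's pose just before it. camera_params takes no time and is no camera call.
A pose or a line that the arm cannot do raises IKError and nothing moves.
- finish_job(): hands the job in, once; it reports no verdict.
Readings, each from a call of its own:
- current_clock(): time.
- current_joints(): joint angles.
- current_qvel(): joint speeds.
- current_tau(): joint torques, N m.
- current_tool_pos(): TCP position.
- current_tool_rot(): TCP orientation.
- current_wrist_force(): force on the tool from outside, world axes, zero at the start.
- current_wrist_torque(): the same for the moment, N m.
- current_grip_width(): opening from 0.0 (shut) to 1.0 (fully open).
Only numpy, scipy, OpenCV 4.12 (cv2) and the standard library are available. Lean on these libraries where they do the work, as an engineer would, in place of code of your own. Each camera call takes 0.05 s, during which the arm holds its last target. There are 200 camera calls.

## Working session

There is one attempt and no reset: what is moved stays moved. The work goes in short steps, each a Python script; the robot and the scene stay as the last script left them, time stands still between calls to the robot, and variables do not carry over. Pictures are saved under pics/ and viewed, about 8 in all and at most 12, crops included, and the job is handed in when it is done.

```bash
mkdir -p pics; ls; python3 - <<'E'
from bench import *
import cv2, numpy as np
for n in ["scene","side"]:
    p,d=grab_frame(n); cv2.imwrite(f"pics/{n}0.png",p[:,:,::-1]); np.savez(f"{n}0.npz",p=p,d=d)
    print(n,camera_params(n))
print(camera_params("wrist"),current_clock(),current_tool_rot(),current_grip_width())
E
```

```text
pics
scene {'intrinsics': array([[558.71247663,   0.        , 328.64588075],
       [  0.        , 558.71247663, 237.05830924],
       [  0.        ,   0.        ,   1.        ]]), 'eye': array([1.29305332, 0.10729788, 0.92057987]), 'orientation': array([-2.46703907, -0.00368891,  1.70844062])}
side {'intrinsics': array([[483.43090144,   0.        , 317.80301287],
       [  0.        , 483.43090144, 233.12744237],
       [  0.        ,   0.        ,   1.        ]]), 'eye': array([0.24748793, 0.57019987, 0.47633206]), 'orientation': array([-2.11006177, -0.01612898, -2.5477029 ])}
{'intrinsics': array([[412.62553935,   0.        , 315.64661951],
       [  0.        , 412.62553935, 234.98834378],
       [  0.        ,   0.        ,   1.        ]]), 'tool_from_camera': array([[ 1.00207693e-04, -9.49658201e-01, -3.13287873e-01,
         8.00336667e-02],
       [ 9.99999901e-01,  2.31293146e-04, -3.81252389e-04,
         4.60365666e-04],
       [ 4.34520796e-04, -3.13287804e-01,  9.49658130e-01,
        -1.44511541e-01],
       [ 0.00000000e+00,  0.00000000e+00,  0.00000000e+00,
         1.00000000e+00]])} 0.1 [-3.13996091e+00  1.31081281e-04  2.82579576e+00] 0.9995243522378571
```

View pics/scene0.png

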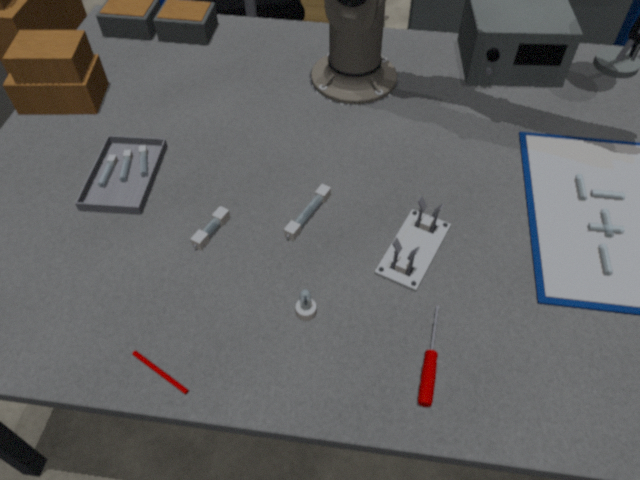

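View pics/side0.png

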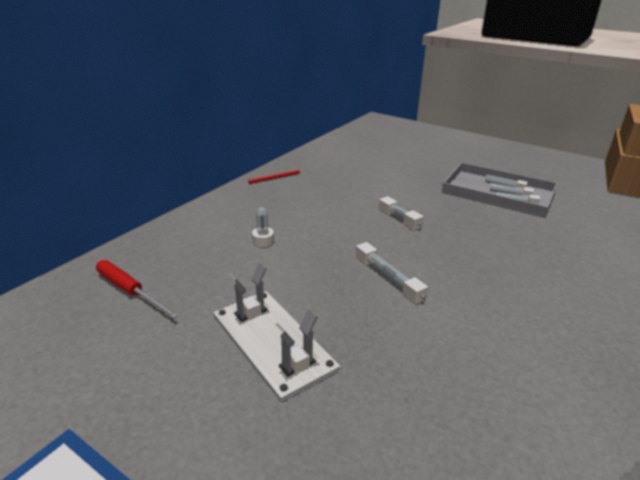

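Scene: the long lamp's blocks are at about (323,191) and (292,229), the short lamp at (210,228), the standing lamp at (306,306), and the holder at about (413,248). The side view shows the same layout: long lamp (391,272), holder (275,340).

```bash
cat > h.py <<'E'
import numpy as np, cv2
from scipy.spatial.transform import Rotation as R
def rot(o): return R.from_euler('xyz',o).as_matrix()
def cast(K,eye,Rm,uv,z):
    uv=np.atleast_2d(uv).astype(float)
    r=np.c_[uv,np.ones(len(uv))]@np.linalg.inv(K).T@Rm.T
    return eye+r*((z-eye[2])/r[:,2])[:,None]
def cam(name,tp=None,tr=None):
    from bench import camera_params
    c=camera_params(name)
    if name!="wrist": return c["intrinsics"],c["eye"],rot(c["orientation"])
    T=c["tool_from_camera"]; Rt=rot(tr)
    return c["intrinsics"],tp+Rt@T[:3,3],Rt@T[:3,:3]
def white(p,thr=140,sat=40):
    p=p.astype(int)
    return ((p.min(2)>thr)&(p.max(2)-p.min(2)<sat)).astype(np.uint8)
E
python3 - <<'E'
from h import *
rois={"scene":dict(A=(312,180,336,203),B=(280,218,304,243),base=(370,190,455,295)),
"side":dict(A=(352,238,380,268),B=(398,272,430,304),base=(205,285,342,400))}
for n in rois:
    f=np.load(n+"0.npz");c=cam(n)
    for k,(x0,y0,x1,y1) in rois[n].items():
        m=np.zeros((480,640),np.uint8); m[y0:y1,x0:x1]=white(f["p"],125 if k=="base" else 150)[y0:y1,x0:x1]
        cs,_=cv2.findContours(m,cv2.RETR_EXTERNAL,cv2.CHAIN_APPROX_NONE)
        q=max(cs,key=cv2.contourArea)[:,0]
        z=.01 if k=="base" else .018
        if k=="base":
            P=cast(*c,q,z)
            rc=cv2.minAreaRect((P[:,:2]*1000).astype(np.float32)); print(n,k,rc, q.min(0),q.max(0))
        else:
            M=cv2.moments(q); u=[M["m10"]/M["m00"],M["m01"]/M["m00"]]; print(n,k,u,M["m00"],cast(*c,u,z))
E
```

```text
scene A [322.5, 189.25574712643677] 58.0 [[ 0.44492878 -0.02059928  0.018     ]]
scene B [291.8229885057471, 226.51494252873562] 72.5 [[ 0.56038967 -0.06887926  0.018     ]]
scene base ((571.07275390625, 187.41360473632812), (90.65015411376953, 191.44190979003906), 69.359619140625) [375 209] [450 288]
side A [366.1560283687943, 247.16312056737587] 117.5 [[ 0.57347593 -0.07846081  0.018     ]]
side B [415.3824975417896, 283.7020648967552] 169.5 [[ 0.45741409 -0.02952181  0.018     ]]
side base ((572.6050415039062, 183.4751739501953), (99.557861328125, 194.5867919921875), 69.52784729003906) [212 289] [340 397]
```

```bash
cat > snap.py <<'E'
from bench import *
from h import *
def snap(name):
    tp,tr=np.array(current_tool_pos()),np.array(current_tool_rot())
    p,d=grab_frame("wrist"); cv2.imwrite(f"pics/{name}.png",p[:,:,::-1]); np.savez(name+".npz",p=p,d=d,tp=tp,tr=tr)
E
python3 - <<'E'
from snap import *
y=np.radians(159.4)
reach([.572,.186,.26],[np.pi,0,y]); snap("wh")
y=np.radians(157.3)
reach([.509,-.049,.22],[np.pi,0,y]); snap("wl")
print(current_clock(),current_tool_pos(),current_tool_rot(),current_joints())
w=[np.load(n+".npz")["p"] for n in("wh","wl")]
cv2.imwrite("pics/w2.png",cv2.resize(np.vstack(w),(560,840))[:,:,::-1])
E
python3 -c "
import cv2,numpy as np
a=[cv2.imread(f'pics/{n}.png') for n in('wh','wl')]
cv2.imwrite('pics/w2.png',cv2.resize(np.hstack(a),None,fx=.625,fy=.625))"
```

```text
3.2667 [ 0.510161   -0.04687157  0.22029983] [3.14067731e+00 7.47327168e-04 2.74862866e+00] [-0.39815513  0.22802511  0.43165863  1.97571671 -0.11639798  0.96030252
  1.26828797]
```

View pics/w2.png

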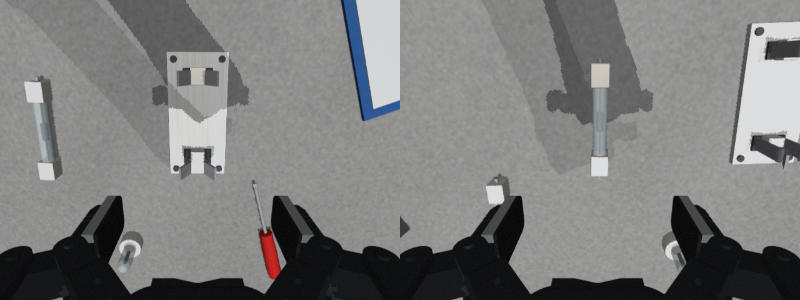

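The wrist pair shows both objects clearly. In the left half the holder is at (197,115), with screws near (173,59), (222,59), (176,168) and (222,168). In the right half the long lamp's blocks are at (600,75) and (599,166). Next I refine from these views.

```bash
python3 - <<'E'
from snap import *
f=np.load("wl.npz");c=cam("wrist",f["tp"],f["tr"]);p=f["p"]
print(p[120,320],p[265,318],p[190,318],p[190,270])
C=[]
for (x0,y0,x1,y1) in [(295,90,345,150),(295,240,345,295)]:
    m=np.zeros((480,640),np.uint8); m[y0:y1,x0:x1]=(p[y0:y1,x0:x1].astype(int).min(2)>150)
    q=max(cv2.findContours(m,0,cv2.CHAIN_APPROX_NONE)[0],key=cv2.contourArea)[:,0]
    P=cast(*c,q,.026); rc=cv2.minAreaRect((P[:,:2]*1000).astype(np.float32)); print(rc,q.min(0),q.max(0),f["d"][(y0+y1)//2,320]); C.append(np.array(rc[0]))
d=C[1]-C[0];print("lamp mid",sum(C)/2,"len",np.hypot(*d),"yaw",np.degrees(np.arctan2(d[1],d[0])))
f=np.load("wh.npz");c=cam("wrist",f["tp"],f["tr"]);p=f["p"]
S=[]
for u,v in [(173,59),(222,59),(176,168),(222,168)]:
    u,v=int(u/.625),int(v/.625); g=p[v-14:v+15,u-14:u+15].min(2); m=(g<70).astype(np.uint8)
    n,l,st,ce=cv2.connectedComponentsWithStats(m); 
    print([(int(st[i,4]),ce[i]+[u-14,v-14]) for i in range(1,n) if st[i,4]>15])
    i=min((i for i in range(1,n) if st[i,4]>25),key=lambda i:np.hypot(*(ce[i]-14))); S.append(cast(*c,ce[i]+[u-14,v-14],.012)[0])
S=np.array(S);print(S.round(4)); d=(S[2]+S[3]-S[0]-S[1])/2
print("holder",S.mean(0),np.hypot(*d[:2]),"yaw",np.degrees(np.arctan2(d[1],d[0])),"w",np.linalg.norm(S[0]-S[1]),np.linalg.norm(S[2]-S[3]))
m=(p.astype(int).min(2)>150).astype(np.uint8);m[:,:240]=0;m[:,390:]=0;m[320:]=0
q=max(cv2.findContours(m,0,cv2.CHAIN_APPROX_NONE)[0],key=cv2.contourArea)[:,0]
print("base rect",cv2.minAreaRect((cast(*c,q,.01)[:,:2]*1000).astype(np.float32)))
E
```

```text
[202 197 188] [221 222 223] [141 147 148] [137 138 137]
((452.98358154296875, -19.110748291015625), (22.47321319580078, 28.280046463012695), 67.44070434570312) [306 102] [334 139] 0.32504153
((569.0426025390625, -71.82766723632812), (34.05807876586914, 38.12769317626953), 60.15285873413086) [295 251] [335 289] 0.36269507
lamp mid [511.01309204 -45.46920776] len 127.47066289016614 yaw -24.428740351903077
[(88, array([277.05681818,  94.01136364]))]
[(80, array([355.2375,  94.325 ]))]
[]Traceback (most recent call last):
  File "<stdin>", line 16, in <module>
ValueError: min() iterable argument is empty
```

```bash
python3 - <<'E'
from snap import *
f=np.load("wl.npz");c=cam("wrist",f["tp"],f["tr"]);p=f["p"]
C=[]
for (x0,y0,x1,y1),t in [((295,90,345,150),150),((295,240,345,295),185)]:
    m=np.zeros((480,640),np.uint8); m[y0:y1,x0:x1]=(p[y0:y1,x0:x1].astype(int).min(2)>t)
    q=max(cv2.findContours(m,0,cv2.CHAIN_APPROX_NONE)[0],key=cv2.contourArea)[:,0]
    P=cast(*c,q,.026); rc=cv2.minAreaRect((P[:,:2]*1000).astype(np.float32)); print(rc,q.min(0),q.max(0)); C.append(np.array(rc[0]))
d=C[1]-C[0];print("lamp mid",sum(C)/2,"len",np.hypot(*d),"yaw",np.degrees(np.arctan2(d[1],d[0])))
f=np.load("wh.npz");c=cam("wrist",f["tp"],f["tr"]);p=f["p"]
S=[]
for u,v in [(277,94),(355,94),(282,269),(355,269)]:
    g=p[v-14:v+15,u-14:u+15].min(2); m=(g<110).astype(np.uint8)
    n,l,st,ce=cv2.connectedComponentsWithStats(m)
    L=[(int(st[i,4]),ce[i]+[u-14,v-14]) for i in range(1,n) if 25<st[i,4]<200];print(L,g.min())
    if L: S.append(cast(*c,min(L,key=lambda a:np.hypot(*(a[1]-[u,v])))[1],.012)[0])
S=np.array(S);print(S.round(4))
if len(S)==4:
    d=(S[2]+S[3]-S[0]-S[1])/2
    print("holder",S.mean(0),np.hypot(*d[:2]),"yaw",np.degrees(np.arctan2(d[1],d[0])),"w",np.linalg.norm(S[0]-S[1]),np.linalg.norm(S[2]-S[3]))
E
```

```text
((452.98358154296875, -19.110748291015625), (22.47321319580078, 28.280046463012695), 67.44070434570312) [306 102] [334 139]
((567.8151245117188, -67.2967529296875), (23.19072914123535, 28.785110473632812), 67.02336883544922) [306 251] [332 281]
lamp mid [510.39935303 -43.20375061] len 124.53182044610921 yaw -22.76406212461971
[(161, array([269.1242236,  90.       ])), (101, array([276.92079208,  93.92079208]))] 49
[(54, array([349.5,  81. ])), (102, array([354.96078431,  94.11764706])), (60, array([367.45      , 100.83333333]))] 55
[] 50
[(76, array([348.78947368, 268.81578947]))] 52
[[0.4805 0.1848 0.012 ]
 [0.5052 0.2506 0.012 ]
 [0.6642 0.1899 0.012 ]]
```

```bash
python3 - <<'E'
from snap import *
y=np.radians(157.24)
reach([.5104,-.0432,.16],[np.pi,0,y]); wait(.4); snap("wl2")
print(current_tool_pos(),np.degrees(current_tool_rot()))
f=np.load("wl2.npz");c=cam("wrist",f["tp"],f["tr"]);p=f["p"]
m=(p.astype(int).min(2)>185).astype(np.uint8)
for q in cv2.findContours(m,0,cv2.CHAIN_APPROX_NONE)[0]:
    if cv2.contourArea(q)>400:
        q=q[:,0];print(q.min(0),q.max(0),cv2.minAreaRect((cast(*c,q,.026)[:,:2]*1000).astype(np.float32)))
E
```

```text
[ 0.51073539 -0.04324769  0.16064338] [1.79959903e+02 5.44681962e-02 1.57232815e+02]
[101 333] [133 366] ((550.3568115234375, -226.6243896484375), (23.35365104675293, 29.771020889282227), 68.97138977050781)
[299 280] [330 315] ((567.9891967773438, -67.42506408691406), (23.047094345092773, 29.384742736816406), 67.86625671386719)
[298 105] [331 147] ((452.99072265625, -19.116100311279297), (21.572757720947266, 26.681659698486328), 67.23880767822266)
[565  23] [639 291] ((560.6509399414062, 164.01303100585938), (55.361541748046875, 180.10348510742188), 69.43912506103516)
```

View pics/wl2.png

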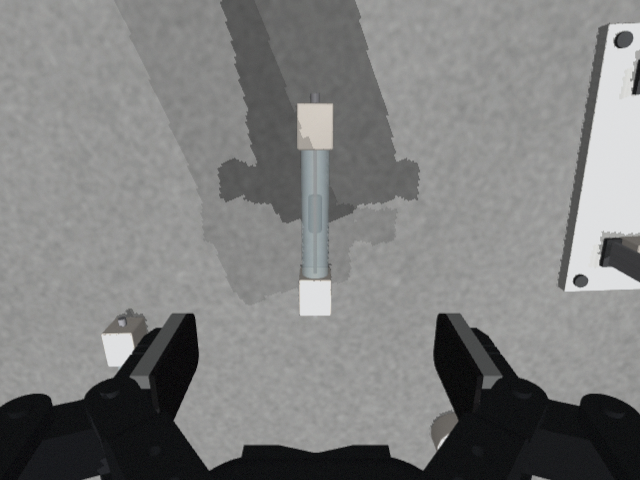

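The lamp is centred between the jaws (blocks at (315,125) and (315,297)), and two views agree on its position. Grasping now.

```bash
python3 - <<'E'
from snap import *
line_to([.5105,-.0433,.05]); print(line_to([.5105,-.0433,.003],max_speed=.05,until_force=10),current_tool_pos())
gripper_to(0.0,grip_force=60); print("grip",current_grip_width(),current_wrist_force())
line_to([.5105,-.0433,.20]); wait(.2); print(current_grip_width(),current_wrist_force(),current_tool_pos())
reach([.572,.187,.26],[np.pi,0,np.radians(159.1)]); wait(.3); snap("wh2"); print(current_clock(),current_tool_pos(),current_tool_rot(),current_grip_width())
E
```

```text
False [ 0.51074967 -0.04333986  0.00321957]
grip 0.2091753633183129 [-1.53221068  0.35782568  4.59634695]
0.20924930251017823 [ 0.00690355 -0.10277679 -1.26903416] [ 0.51015925 -0.04335444  0.19941428]
9.65 [0.57205976 0.18602207 0.25997041] [-3.14143116e+00 -3.59650828e-05  2.77540957e+00] 0.2101455039156408
```

View pics/wh2.png

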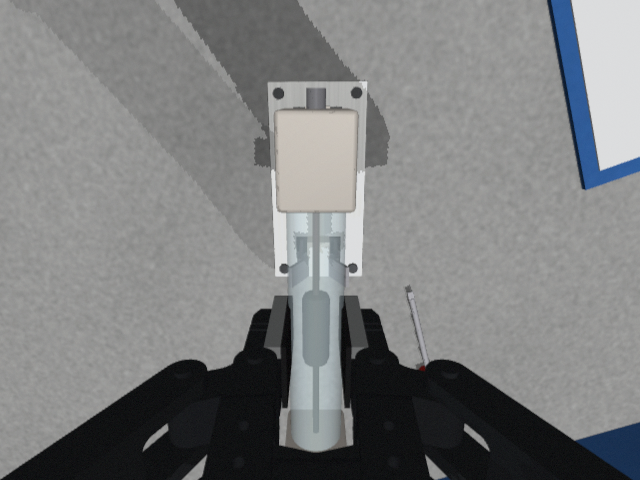

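Lamp held, level, with its block at (316,160). All four holder screws show: (279,93), (357,93), (284,268), (353,268).

```bash
python3 - <<'E'
from snap import *
f=np.load("wh2.npz");c=cam("wrist",f["tp"],f["tr"]);p=f["p"];S=[]
for u,v in [(279,93),(357,93),(284,268),(353,268)]:
    g=p[v-6:v+7,u-6:u+7].min(2); m=(g<100).astype(np.uint8); M=cv2.moments(m,True)
    ce=np.array([M["m10"],M["m01"]])/M["m00"]+[u-6,v-6]; print(M["m00"],ce); S.append(cast(*c,ce,.012)[0])
S=np.array(S);print(S.round(4)); d=(S[2]+S[3]-S[0]-S[1])/2
print("holder",S.mean(0),np.hypot(*d[:2]),"yaw",np.degrees(np.arctan2(d[1],d[0])),"w",np.linalg.norm(S[0]-S[1]),np.linalg.norm(S[2]-S[3]))
dd=f["d"]
K,e,Rm=c; Rt=rot(f["tr"])
for u,v in [(316,120),(316,160),(316,205),(285,160),(347,160)]:
    X=e+Rm@(np.linalg.inv(K)@[u,v,1])*dd[v,u]; print(u,v,(Rt.T@(X-f["tp"])).round(4),X[2].round(4))
m=(p.astype(int).min(2)>170).astype(np.uint8); 
L=[]
for v in (130,160,190):
    r=np.where((dd[v]>.05)&(dd[v]<.2)&(np.abs(np.arange(640)-316)<70))[0]
    print(v,[ (Rt.T@(e+Rm@(np.linalg.inv(K)@[u,v,1])*dd[v,160+156]-f["tp"])).round(4)[:2] for u in (r.min(),r.max())])
r=np.where((dd[:260,300]>.05)&(dd[:260,300]<.16))[0]; print(r.min(),r.max())
for v in(r.min(),r.max()): print((Rt.T@(e+Rm@(np.linalg.inv(K)@[300,v,1])*dd[v,300]-f["tp"])).round(4))
E
```

```text
96.0 [278.11458333  92.96875   ]
96.0 [356.125       92.38541667]
63.0 [283.77777778 268.06349206]
63.0 [352.42857143 267.61904762]
[[0.4806 0.1849 0.012 ]
 [0.5053 0.2505 0.012 ]
 [0.64   0.1247 0.012 ]
 [0.6648 0.1908 0.012 ]]
holder [0.5726892  0.18772572 0.012     ] 0.17034342486961132 yaw -20.606565816350237 w 0.07015209699542077 0.07061302338773022
316 120 [ 0.0744  0.0005 -0.0244] 0.2844
316 160 [ 0.0632  0.0005 -0.0237] 0.2836
316 205 [ 0.0497  0.0005 -0.0237] 0.2837
285 160 [ 0.0633 -0.0084 -0.0246] 0.2845
347 160 [ 0.0633  0.0095 -0.0244] 0.2844
130 [array([ 0.0717, -0.0113]), array([0.0717, 0.0121])]
160 [array([ 0.0632, -0.0114]), array([0.0632, 0.0122])]
190 [array([ 0.0546, -0.0112]), array([0.0546, 0.012 ])]
108 259
[ 0.0774 -0.0043 -0.0141]
[ 0.0308 -0.0046 -0.0201]
```

```bash
python3 - <<'E'
from snap import *
x,y=.5727,.1877
reach([x,y,.16],[np.pi,0,np.radians(159.4)]); wait(.2); print(current_tool_pos())
line_to([x,y,.085],max_speed=.08); print(current_wrist_force())
for z in (.065,.055,.045,.038,.031):
    s=line_to([x,y,z],max_speed=.04,until_force=35); print(z,s,current_tool_pos(),current_wrist_force(),current_grip_width())
    if s: break
wait(.2);snap("ws");print(current_clock(),current_wrist_force(),current_wrist_torque())
p,d=grab_frame("side"); np.savez("side1.npz",p=p,d=d); a=cv2.resize(p[230:430,170:400],None,fx=2,fy=2)
cv2.imwrite("pics/s1.png",np.hstack([a,cv2.resize(np.load("ws.npz")["p"],(340,400))])[:,:,::-1][:,:800])
E
```

```text
[0.57436007 0.18820083 0.16244726]
[-0.05864008 -0.21749338 -0.88026556]
0.065 False [0.57267737 0.18736453 0.06452572] [ 1.57524076 -0.82688878 -3.06406591] 0.2051559000980744
0.055 False [0.57218483 0.18750082 0.05427615] [ 1.98030742  0.45171255 -4.59025732] 0.2071723794313164
0.045 False [0.57229344 0.1874978  0.04435509] [ 0.68125938 -0.02009539 -3.43034297] 0.20683466205560477
0.038 False [0.5724044  0.18741669 0.03735977] [ 1.59233957  0.30398079 -5.24685001] 0.21360554139992682
0.031 True [0.57320082 0.18795714 0.03204943] [-0.62231114 -0.41115079  5.57300451] 0.2130530502076966
13.7 [-0.60033969 -0.34663725  4.40021179] [-0.05565902  0.19424805 -0.00681707]
```

View pics/s1.png

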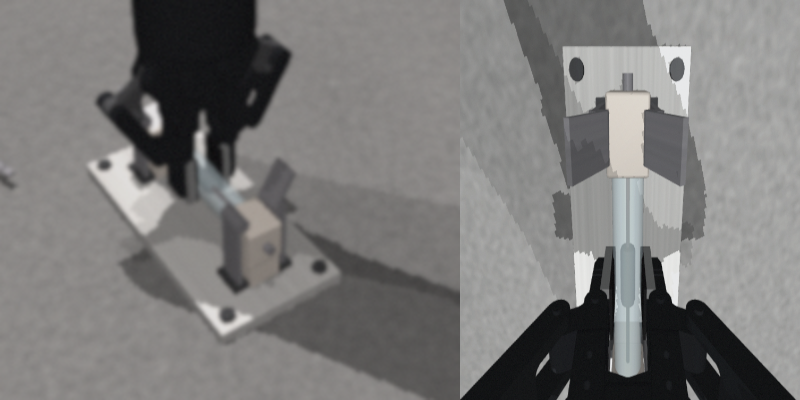

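The lamp lies between both clips, and the push stopped at TCP z 0.032, the expected seated height. Releasing, then checking both ends.

```bash
python3 - <<'E'
from snap import *
gripper_to(.7); wait(.2); print(current_wrist_force(),current_grip_width())
x,y,_=current_tool_pos()
line_to([x,y,.22],max_speed=.12); wait(.3); snap("wf"); print(current_clock(),current_wrist_force(),current_tool_pos())
p,d=grab_frame("side"); a=cv2.resize(p[250:400,190:350],None,fx=2.5,fy=2.5)
b=np.load("wf.npz")["p"]
cv2.imwrite("pics/f1.png",np.hstack([a,cv2.resize(b[20:,150:490],(290,375))])[:,:,::-1])
E
```

```text
[-0.15642174 -1.14943936  0.37755849] 0.7008915815316388
16.5 [ 0.47674941 -0.15886812  0.23331547] [0.572486   0.18744333 0.21984343]
```

View pics/f1.png

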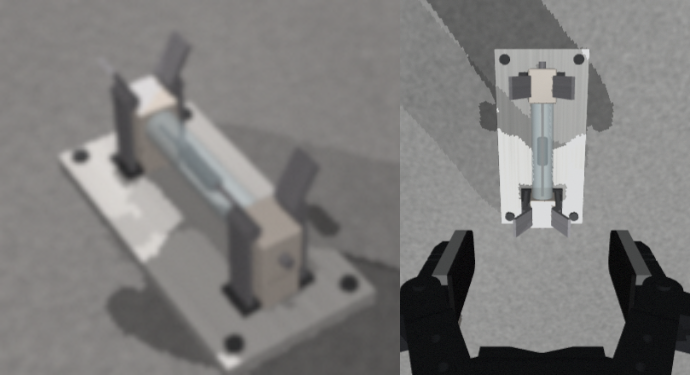

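Both blocks sit in the clips and the gripper is clear. A depth check of the block heights and the centring follows.

```bash
python3 - <<'E'
from snap import *
f=np.load("wf.npz");K,e,Rm=cam("wrist",f["tp"],f["tr"]);d=f["d"]
v,u=np.mgrid[60:310,230:400]; z=d[60:310,230:400]
X=e+(np.stack([u,v,np.ones_like(u)],-1)@np.linalg.inv(K).T*z[...,None])@Rm.T
a=np.radians(-20.6); L=(X-[.5727,.1877,0])@rot([0,0,a])
p=f["p"][60:310,230:400].astype(int).min(2)
C=[]
for s in(-1,1):
    k=(abs(L[...,0]-s*62)<99)&(s*L[...,0]>.040)&(s*L[...,0]<.085)&(abs(L[...,1])<.02)&(p>140)&(L[...,2]>.045)&(L[...,2]<.085)&(z>0)
    Q=L[k]; print(s,k.sum(),"z",np.median(Q[:,2]).round(4),"x",np.percentile(Q[:,0],[2,98]).round(4),"y",np.percentile(Q[:,1],[2,98]).round(4))
E
```

```text
-1 1372 z 0.0576 x [-0.0768 -0.0408] y [-0.0098  0.0108]
1 934 z 0.0576 x [0.0412 0.0757] y [-0.0095  0.0106]
```

```bash
python3 -c "
from bench import *
finish_job(); print(current_clock())"
```

```text
the job is handed in; nothing more can be done
the job is handed in; nothing more can be done
```

The long lamp is seated on both posts of the test holder, released, and the job is handed in. The last clock reading was 16.5 s, shortly before handing in. I gripped the lamp across the middle of its tube, lined it up with the holder and pushed it down until it stopped hard on the posts. Then I opened the gripper and withdrew it straight up.

**Last checks:**
- **Height:** both block tops measured 57.6 mm against 56 mm expected. They are equal, so the lamp is level, and the offset is within the calibration error.
- **Centring:** the lamp is within about 1 mm of centre both lengthwise and sideways, and in line with the holder.
- **Clearance:** the wrist force was about zero and the gripper was well above the holder.
- **Other lamps:** I didn't re-measure the short lamp or the standing lamp after the move. No motion went near them.

**What disagreed:**
- **Lamp position:** my first estimate, from the scene and side cameras, was about 6 mm off the wrist-camera value. Two wrist views agreed with each other, so I used those.
- **Detent force:** I read the force only at the end of each step down, so the expected 10–16 N peak never showed (at most about 5 N). The evidence for the snap is the final height, the hard stop at the posts and the pictures.

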